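# Spray, unclamp and lift out the profile template

## Robot

A 6-joint arm with a two-finger parallel gripper is mounted at the origin on the work surface. World frame = base frame: x ahead of the robot, y to its left, z up, the work surface at z = 0. Lengths are in m, angles in rad, forces in N, time in s.
With the tool pointing down it reaches from about 0.375 to 0.9 m from the base axis. Payload 3.1 kg.
Tool frame: the origin (TCP) lies at the very end of the fingers, on their centre line; the grasp point (between the pads) lies 19 mm behind it (robot.grip_depth is the distance from the TCP to the grasp point, in m); z points along the fingers, y is the direction in which the jaws open and shut (so a half turn about z gives the same grasp; the last joint's range is limited). The gripper opens to 87 mm and grips with 3 to 60 N. Pads are 19 mm wide; open, the fingers measure 117 mm over their backs; the gripper's body (75 mm by 190 mm) begins 51 mm behind the grasp point.
Start: joints at [1.143, 0.527, 1.433, -0, 1.181, -0.178], TCP at [0.154, 0.606, 0.223] pointing down, gripper open.
Joint ranges: [-3.08, 3.08], [-0.75, 2.2], [0.22, 2.44], [-1.43, 4.57], [0, 2.65], [-2.85, 2.85]. Speed limits (rad/s): [2.79, 2.79, 3.14, 3.14, 3.14, 3.14].

## Interface

Orientations are given as a unit quaternion [x, y, z, w].
In Python, from rig import robot gives the robot as it stands.
- The arm moves only by the tool drive_tool, never from a script. Its argument "series" is a list of rows, each a list of 7 numbers: the shift along the tool's x, y, z in m, then the turn, a rotation vector about the tool's x, y, z in degrees, then the opening, from 0 (shut) to 1 (fully open). A call has 1 to 5 rows; each row shifts and turns the commanded pose from where the row before left it, along the tool's axes as they then stand; what a row does not reach is not made up. A row lasts 1/8 s, in which the tool goes at most 62.5 mm and 10.7 degrees, less where a joint would pass 70% of its speed; a pose out of reach is approached as far as the arm can. A call is refused whole if a number of a shift passes 0.0625 or a number of a turn 10.7, either way. A call with a gripper value outside its range is refused whole. The fingers move at their own pace and stop on an object; "squeeze" is the grip in N (left out, the last holds). Time passes only in rows, so rows that do not move let the fingers close. It gives the time, the measured TCP pose, the force and the opening at its end, in the units of the state.
- robot.get_obs(): the state, without advancing time (a new reading comes with each control period).
- robot.camera(name): name is "scene" or "top" or "wrist"; returns (picture, depth): 420x560x3 uint8, blue, green, red; 420x560 float32, m along the optical axis (not along the pixel's ray), 0 where there is no reading.
- robot.camera_model(name): a dict with "fx", "fy", "cx", "cy" (pixels), "k1" (the pictures are not rectified: a ray, as slopes to the right and down, at radius r is drawn at 1 + k1 r^2 times it, then the intrinsics apply), "R" (3x3) and "t" (3): a world point X has camera coordinates R X + t. Camera axes: x right, y down, z forward; pixel columns grow to the right and rows downward; lengths in m; the calibration is good to about 2 mm. A picture is of the moment at which its call begins: read the wrist's pose just before it. camera_model takes no time and is no camera call; for the wrist camera it gives the pose at the moment of the call.
- robot.hand_in(): hands the job in, once; it reports no verdict.
The state is a dict: "time": time; "q": joint angles; "joint_velocities": joint speeds; "joint_torque": joint torques, N m; "position": TCP position; "tool_rot": TCP orientation; "ft_force": force on the tool from outside, world axes, zero at the start; "moment": the same for the moment, N m; "grip_width": finger opening in m.
Only numpy, scipy, OpenCV 4.12 (cv2) and the standard library are available. Lean on these libraries where they do the work, as an engineer would, in place of code of your own. Each camera call takes 0.05 s, during which the arm holds its last target. There are 200 camera calls.

## Task

Change over the jigger's profile template: first give it a spray of release oil by pressing the canister's cap fully down and letting it spring back up, then flip the toggle clamp's handle over so that the clamp arm stands open, then lift the freed template out of its fixture and set it down gently, standing on its foot, in the empty plywood tray. Do not drag the template out from under the closed clamp, do not drop it, do not push the bowls or the jar about, and leave the clamp open.

Things in the scene. Friction and masses are not known exactly. Their poses are not given: they have to be found in the camera images.
- fixture: Grey steel slab 270 x 130 x 12 mm, bolted down. x along its length, from the template's end to the clamp's; z up. Origin on the underside, on the long centre line; the slab spans x -145 to +125 mm. On top, dark rails 8 mm high surround the template's foot with about 3 mm play. Steel cheeks (x 55 to 95, y -20 to +20 mm, 74 mm high) carry the clamp.
- pivot (a point): The clamp's hinge: on the fixture at x 75 mm, y 0, 60 mm above the table. The hinge axis is the fixture's y axis. Fixed in a run.
- clamp (a joint): Angle of the toggle clamp, rad: 0 closed, 1.75 fully open (stop). One rigid bell crank: the arm, level when closed, reaches over the template's foot; the handle stands straight up from the hinge. Pushing the handle towards the fixture's +x (away from the template) swings the arm up. Takes about 2 N at the grip; past 0.92 rad it falls open by itself, below 0.7 it falls shut.
- handle_tip (a point): Top end of the clamp handle, 110 mm from the hinge (170 mm above the table when closed); moves with it. Its round black grip, 24 mm thick, runs from here 65 mm down towards the hinge. The clamp's other leg, the steel arm, is 18 mm wide and ends in a rubber-tipped spindle 100 mm from the hinge; when open the arm stands upright, up to 175 mm above the table.
- template: Loose aluminium template, about 0.35 kg: flat foot 120 (x) x 80 (y) x 8 mm; across it an upright blade 8 mm thick (x -24 to -16 mm), 80 mm wide (y), half-round top, 82 mm above the underside. Origin: centre of the foot's underside, z up. Starts in the nest at x -65, z 12 mm of the fixture, axes alike. Pinch the blade from above across its thickness (along x).
- blade_top (a point): Highest point of the template's blade: x -20 mm, y 0, z 82 mm in the template's frame.
- sprayer: White oil canister, 64 mm thick, standing in a dark bolted cradle with a 90 x 90 mm foot plate; cannot move. It stands beside the fixture, on the side away from the robot. Origin at the centre of the foot plate on the table, z up; the spout on the cap points to its -x, towards the fixture.
- cap (a joint): How far the canister's sprung cap is pressed down, m: 0 up, 0.010 fully down (stop). It takes 2 N to start and 7 N at the bottom, and springs up when let go.
- cap_top (a point): Centre of the flat top of the grey cap (a disc 44 mm across with a small spout at its side), 157 mm above the table when up. Moves with the cap.
- tray: Empty shallow plywood tray, 200 (x) x 170 (y) x 30 mm, walls and floor 5 mm thick, fixed to the table. Origin at the centre of its underside, z up. It lies left or right of the fixture.
- ware_board: Plain wooden board 220 x 150 x 18 mm, fixed, carrying the two bowls; it lies on the other side from the tray. Origin at the centre of its underside. Leave alone.
- bowl_a: Loose unfired bowl, 86 mm wide, 55 mm high, on the ware board. Origin under its centre. Leave alone.
- bowl_b: The same as bowl_a, next to it. Leave alone.
- jar: Loose amber jar, 60 mm thick, 100 mm high. Origin under its centre. Leave alone.
Things that resemble listed ones, but are neither listed nor needed, are in the scene too. What is shaped like the template but red or turquoise is not meant.

How it is judged:
By the outcome, as a careful person would: the job done as asked, in the order asked, and still so for the second after the job is handed in, with the robot touching nothing.
It also fails if it takes over 67 s, if anything falls off the work surface, if the arm or the gripper's body presses on something with over 40 N, if the wrist force passes 120 N, or if a joint passes its speed limit or range.

## Working session

There is one attempt and no reset: what is moved stays moved. The work goes in short steps, Python scripts to look and compute and a tool call to move; the robot and the scene stay as the last step left them, time stands still between calls to the robot, and variables do not carry over. Pictures are saved under pics/ and viewed, about 8 in all and at most 12, crops included, and the job is handed in when it is done.

Besides the shell and the picture viewer there is one more tool, called after ">>>" by a JSON object that holds its "op" and its "data". drive_tool: Moves the arm, as the interface text tells. Its arguments: {"type":"object","properties":{"series":{"type":"array"},"squeeze":{"type":"number"}},"required":["series"]}

```bash
mkdir -p pics; ls; python3 - <<'E'
from rig import robot
import cv2,numpy as np
o=robot.get_obs();print(o)
for n in("scene","top"):
    im,d=robot.camera(n);cv2.imwrite(f"pics/{n}0.png",im);np.save(f"{n}0.npy",d);print(n,robot.camera_model(n))
E
```

```text
pics
{'time': 0.0, 'q': array([ 1.14348934e+00,  5.28429263e-01,  1.43392046e+00,  5.26533242e-06,
        1.18136059e+00, -1.78504883e-01]), 'joint_velocities': array([-8.73334312e-04,  2.96565375e-04, -8.61789399e-04,  4.46223218e-05,
       -1.46086048e-03, -1.54674559e-03]), 'joint_torque': array([ 1.34028818e-05, -4.40042746e+01, -1.76590151e+01,  6.33536372e-02,
        5.83273871e-02, -1.83870620e-04]), 'position': array([0.15356709, 0.60508598, 0.22158852]), 'tool_rot': array([ 1.24081361e-01,  9.92271482e-01, -1.00989700e-03, -3.18166767e-04]), 'ft_force': array([0.26089783, 0.44971992, 0.99517244]), 'moment': array([ 0.05742431, -0.00143384, -0.02626536]), 'grip_width': 0.08695495043973357}
scene {'fx': 509.3224440869303, 'fy': 509.3224440869303, 'cx': 278.5832760900521, 'cy': 211.58522942153576, 'k1': -0.17776476588594717, 'R': array([[-0.28385958,  0.95883952,  0.00710712],
       [ 0.76655075,  0.23137378, -0.59905436],
       [-0.5760414 , -0.16459935, -0.80067682]]), 't': array([ 0.13898483, -0.26054671,  1.75109297])}
top {'fx': 447.9669132897695, 'fy': 447.9669132897695, 'cx': 284.5364023146515, 'cy': 216.38910613739014, 'k1': -0.14762098629857864, 'R': array([[-0.02194799, -0.99967477, -0.01298579],
       [-0.99485063,  0.02312391, -0.09867878],
       [ 0.09894697,  0.01075312, -0.99503461]]), 't': array([0.01323978, 0.46333678, 1.24997595])}
```

View pics/top0.png

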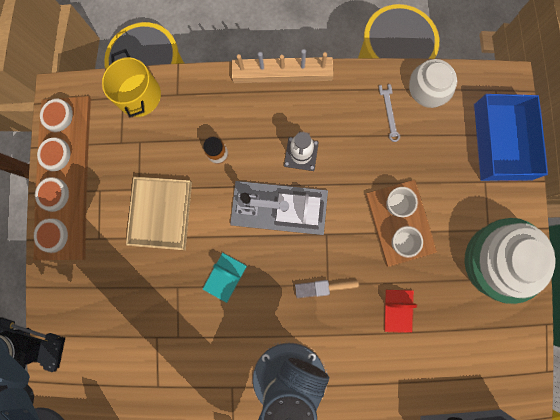

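View pics/scene0.png

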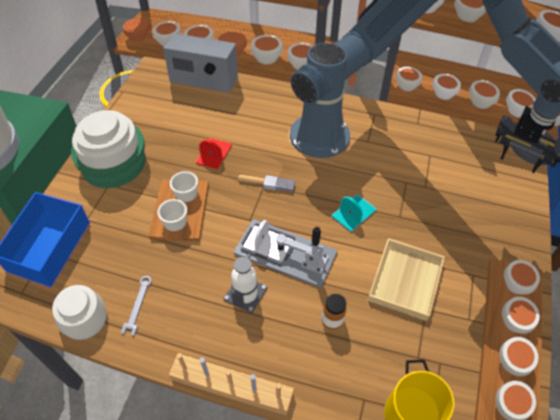

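Top: fixture around (278,206) with template at its right end and clamp handle at (245,198), canister (301,148), tray (159,212), jar (214,150), board with bowls (402,222). The scene view agrees; the turquoise/red ones are decoys.

```bash
cat > h.py <<'E'
from rig import robot
import cv2,numpy as np
from scipy.spatial.transform import Rotation as Rn
def ray(m,uv):
    K=np.array([[m['fx'],0,m['cx']],[0,m['fy'],m['cy']],[0,0,1.]])
    p=cv2.undistortPoints(np.array(uv,float).reshape(-1,1,2),K,np.array([m['k1'],0,0,0.])).reshape(-1,2)
    d=np.c_[p,np.ones(len(p))]@m['R']
    return -m['R'].T@m['t'],d
def onz(m,uv,z):
    c,d=ray(m,uv); return c+d*((z-c[2])/d[:,2])[:,None]
def pts(m,D):
    v,u=np.mgrid[:D.shape[0],:D.shape[1]]
    c,d=ray(m,np.c_[u.ravel(),v.ravel()])
    return (c+d*D.reshape(-1,1)).reshape(*D.shape,3)
E
python3 - <<'E'
from h import *
im=cv2.imread("pics/top0.png")
m=robot.camera_model("top");P=pts(m,np.load("top0.npy"))
s=cv2.imread("pics/scene0.png");ms=robot.camera_model("scene");S=pts(ms,np.load("scene0.npy"))
def prt(n,P,v,u):print(n,P[v,u].round(3))
for n,(u,v) in dict(slabR=(322,228),cap=(301,141),tray=(159,212),jar=(213,147),grip=(245,198),table=(200,330),bowl1=(402,195)).items():prt(n,P,v,u)
# tray rect: points near tray rim z .02-.035
def rect(n,M,z0,z1,ub,P=P):
    k=(P[...,2]>z0)&(P[...,2]<z1);b=np.zeros_like(k);b[ub[2]:ub[3],ub[0]:ub[1]]=1;q=P[k&b][:,:2]
    r=cv2.minAreaRect((q*1000).astype(np.float32));print(n,len(q),r,q.mean(0).round(4))
rect("tray rim",0,.022,.04,(115,200,165,260))
rect("slab",0,.008,.06,(222,335,170,240))
rect("cap",0,.145,.165,(280,325,120,175))
rect("cap scene",0,.145,.165,(225,265,245,310),S)
rect("jar",0,.09,.11,(190,235,125,170));rect("grip",0,.15,.18,(225,300,170,220));
rect("grip s",0,.155,.18,(300,330,215,250),S)
rect("blade s",0,.08,.10,(240,290,210,260),S)
rect("blade t",0,.06,.10,(265,335,170,240))
hsv=cv2.cvtColor(im,cv2.COLOR_BGR2HSV)
cr=lambda i,a,b,c,d,f:cv2.resize(i[c:d,a:b],None,fx=f,fy=f,interpolation=cv2.INTER_CUBIC)
cv2.imwrite("pics/c0.png",np.hstack([cr(im,220,340,120,240,3.3),cr(s,220,340,200,320,3.3)]))
E
```

```text
slabR [ 0.429 -0.103  0.013]
cap [ 0.647 -0.046  0.153]
tray [0.487 0.37  0.007]
jar [0.65  0.193 0.103]
grip [0.498 0.1   0.167]
table [0.144 0.253 0.001]
bowl1 [ 0.518 -0.337  0.021]
tray rim 524 ((483.2784118652344, 368.2315673828125), (172.48587036132812, 201.9671630859375), 84.1649398803711) [0.4856 0.3699]
slab 3482 ((500.360107421875, 26.62713623046875), (306.616455078125, 148.20372009277344), 82.14104461669922) [0.4889 0.0135]
cap 253 ((645.0643310546875, -50.916954040527344), (54.19282150268555, 42.76490783691406), 21.996679306030273) [ 0.6465 -0.0486]
cap scene 260 ((644.4585571289062, -50.00041198730469), (58.3533935546875, 40.094722747802734), 18.2840576171875) [ 0.6487 -0.0475]
jar 276 ((655.545654296875, 196.1259307861328), (50.71152114868164, 49.655025482177734), 81.77989196777344) [0.6551 0.195 ]
grip 73 ((501.0829162597656, 102.93587493896484), (22.433673858642578, 21.549741744995117), 87.91693878173828) [0.5007 0.1025]
grip s 79 ((505.51397705078125, 104.2066421508789), (23.1691951751709, 20.95744514465332), 24.115739822387695) [0.5066 0.1045]
blade s 79 ((482.2493591308594, -55.15410614013672), (9.539155960083008, 63.122196197509766), 82.10295104980469) [ 0.4857 -0.0543]
blade t 273 ((488.6556091308594, -1.4567947387695312), (116.7371597290039, 78.14507293701172), 82.73406219482422) [ 0.4874 -0.0039]
```

View pics/c0.png

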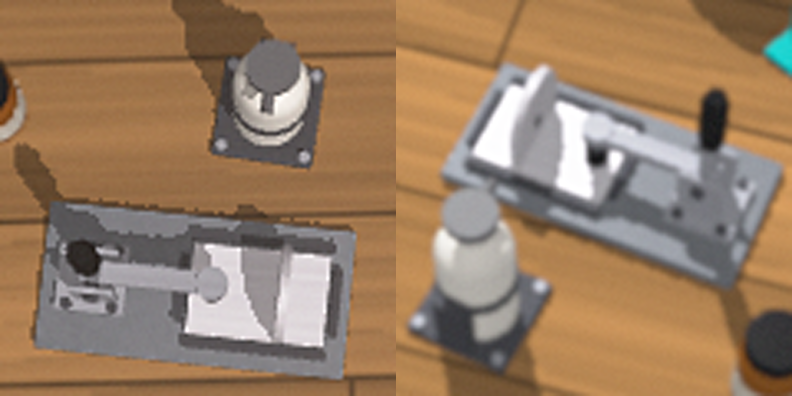

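The crop shows slab corners at about (236,181),(328,190),(325,234),(231,225) in the top picture, the clamp closed over the foot, and the cap top at (303,140).

```bash
python3 - <<'E'
from h import *
m=robot.camera_model("top")
c=np.array([[54,203],[357,230],[345,377],[35,347]])/3.3+[220,120]-.35
p=onz(m,c,.012);print(p.round(4));
print("sizes",[np.linalg.norm(p[i]-p[(i+1)%4]).round(4) for i in range(4)])
ex=(p[0]+p[3]-p[1]-p[2])[:2];ex/=np.linalg.norm(ex);print("ang",np.degrees(np.arctan2(ex[1],ex[0])))
ctr=p.mean(0)[:2];O=ctr+ex*.010
ey=np.array([-ex[1],ex[0]])
print("origin",O,"handle",O+.075*ex,"blade",O-.085*ex)
k=((np.array([[276,65]]))/3.3+[220,120]-.35);print("cap t",onz(m,k,.157))
ms=robot.camera_model("scene");k=(np.array([[471-396,215]])/3.3+[220,200]-.35);print("cap s",onz(ms,k,.157))
k=(np.array([[714-396,96]])/3.3+[220,200]-.35);print("tip s",onz(ms,k,.170))
k=(np.array([[83,253]])/3.3+[220,120]-.35);print("tip t",onz(m,k,.170))
im=cv2.imread("pics/top0.png")
# tray outer edge by colour
hsv=cv2.cvtColor(im,cv2.COLOR_BGR2HSV)[165:262,115:202]
print(hsv[47,44],hsv[47,5],hsv[80,80])
D=pts(m,np.load("top0.npy"));k=(D[...,2]>.022)&(D[...,2]<.036);k[:,:115]=0;k[:,202:]=0;k[:165]=0;k[262:]=0
r=cv2.minAreaRect(np.argwhere(k)[:,::-1].astype(np.float32));b=cv2.boxPoints(r);q=onz(m,b,.03);print(q.round(4),q.mean(0))
o=robot.get_obs();print(Rn.from_quat(o['tool_rot']).as_matrix().round(3))
E
```

```text
[[ 0.5705  0.1414  0.012 ]
 [ 0.5401 -0.1237  0.012 ]
 [ 0.4118 -0.1093  0.012 ]
 [ 0.444   0.1593  0.012 ]]
sizes [np.float64(0.2668), np.float64(0.1292), np.float64(0.2705), np.float64(0.1278)]
ang 83.30542502826911
origin [0.49275597 0.02684437] handle [0.50149922 0.101333  ] blade [ 0.48284695 -0.05757607]
cap t [[ 0.64999953 -0.0517578   0.157     ]]
cap s [[ 0.64909406 -0.04758436  0.157     ]]
tip s [[0.49954036 0.10222791 0.17      ]]
tip t [[0.50225177 0.10056173 0.17      ]]
[ 18 103 188] [ 15 136 163] [ 15 136 157]
[[0.3927 0.463  0.03  ]
 [0.5966 0.4448 0.03  ]
 [0.5739 0.2711 0.03  ]
 [0.3733 0.2915 0.03  ]] [0.4841219  0.36758081 0.03      ]
[[-0.969  0.246 -0.001]
 [ 0.246  0.969 -0.002]
 [ 0.    -0.002 -1.   ]]
```

>>> {"op": "drive_tool", "data": {"series": [[0, 0, 0, 0, 0, -7.5, 0], [0, 0, 0, 0, 0, 0, 0], [-0.03, -0.03, 0, 0, 0, 0, 0], [-0.036, -0.037, 0, 0, 0, 0, 0], [-0.036, -0.037, 0, 0, 0, 0, 0]], "squeeze": 20}}

```text
time: 0.72
position: [0.2435, 0.4894, 0.2224]
tool_rot: [0.06, 0.998, -0.0, 0.0]
ft_force: [0.7, -0.0, -0.4]
grip_width: 0.045
```

>>> {"op": "drive_tool", "data": {"series": [[-0.036, -0.037, 0, 0, 0, 0, 0], [-0.036, -0.037, 0, 0, 0, 0, 0], [-0.036, -0.037, 0, 0, 0, 0, 0], [-0.036, -0.037, 0, 0, 0, 0, 0], [-0.036, -0.037, 0, 0, 0, 0, 0]]}}

```text
time: 1.35
position: [0.4008, 0.2842, 0.2226]
tool_rot: [0.06, 0.998, 0.0, 0.0]
ft_force: [0.3, 0.5, -0.6]
grip_width: 0.0019
```

>>> {"op": "drive_tool", "data": {"series": [[-0.036, -0.037, 0, 0, 0, 0, 0], [-0.036, -0.037, 0, 0, 0, 0, 0], [-0.036, -0.037, 0, 0, 0, 0, 0], [-0.036, -0.037, 0, 0, 0, 0, 0], [-0.036, -0.037, 0, 0, 0, 0, 0]]}}

```text
time: 1.98
position: [0.5577, 0.0792, 0.2225]
tool_rot: [0.06, 0.998, 0.0, -0.0]
ft_force: [2.0, -0.1, 0.5]
grip_width: 0.0001
```

>>> {"op": "drive_tool", "data": {"series": [[-0.0355, -0.0391, 0, 0, 0, 0, 0], [-0.0355, -0.0391, 0, 0, 0, 0, 0], [-0.0355, -0.0391, 0, 0, 0, 0, 0], [0, 0, 0.03, 0, 0, 0, 0], [0, 0, 0.02, 0, 0, 0, 0]]}}

```text
time: 2.6
position: [0.6485, -0.0492, 0.1709]
tool_rot: [0.061, 0.998, 0.0, -0.001]
ft_force: [-0.4, 1.1, -0.8]
grip_width: 0.0003
```

```bash
python3 - <<'E'
from h import *
cr=lambda i,a,b,c,d,f:cv2.resize(i[c:d,a:b],None,fx=f,fy=f,interpolation=cv2.INTER_CUBIC)
im,_=robot.camera("scene");m=robot.camera_model("scene");w,_=robot.camera("wrist")
cv2.imwrite("pics/cap1.png",np.hstack([cr(im,200,320,220,340,3.3),cv2.resize(w,(400,300))[:,:] if 0 else cv2.copyMakeBorder(cv2.resize(w,(400,300)),0,96,0,0,0)]))
print(robot.get_obs()['position'])
E
```

```text
[ 0.64675848 -0.04816833  0.16950072]
```

View pics/cap1.png

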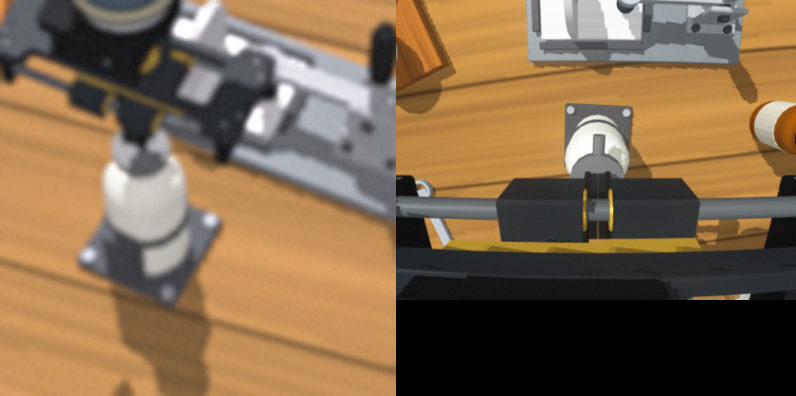

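The shut fingers stand centred over the grey cap (scene crop around (140,145), wrist crop around (597,170)). Press in small steps.

>>> {"op": "drive_tool", "data": {"series": [[0, 0, 0.008, 0, 0, 0, 0], [0, 0, 0.005, 0, 0, 0, 0], [0, 0, 0.004, 0, 0, 0, 0], [0, 0, 0.004, 0, 0, 0, 0], [0, 0, 0, 0, 0, 0, 0]]}}

```text
time: 3.32
position: [0.6492, -0.0482, 0.1522]
tool_rot: [0.059, 0.998, 0.0, 0.0]
ft_force: [-1.3, 1.0, 4.8]
grip_width: 0.0002
```

>>> {"op": "drive_tool", "data": {"series": [[0, 0, 0.002, 0, 0, 0, 0], [0, 0, 0.001, 0, 0, 0, 0], [0, 0, 0, 0, 0, 0, 0], [0, 0, 0, 0, 0, 0, 0]]}}

```text
time: 3.82
position: [0.6492, -0.0482, 0.1493]
tool_rot: [0.059, 0.998, 0.0, 0.001]
ft_force: [-0.9, 1.0, 5.7]
grip_width: 0.0004
```

>>> {"op": "drive_tool", "data": {"series": [[0, 0, 0.002, 0, 0, 0, 0], [0, 0, 0.001, 0, 0, 0, 0], [0, 0, 0, 0, 0, 0, 0], [0, 0, 0, 0, 0, 0, 0]]}}

```text
time: 4.32
position: [0.6492, -0.0482, 0.1474]
tool_rot: [0.059, 0.998, -0.0, 0.001]
ft_force: [-3.1, 1.1, 10.9]
grip_width: 0.0007
```

>>> {"op": "drive_tool", "data": {"series": [[0, 0, 0.001, 0, 0, 0, 0], [0, 0, 0, 0, 0, 0, 0], [0, 0, 0, 0, 0, 0, 0]]}}

```text
time: 4.7
position: [0.6493, -0.0482, 0.1473]
tool_rot: [0.059, 0.998, -0.0, 0.001]
ft_force: [-3.5, 1.8, 14.7]
grip_width: 0.0005
```

>>> {"op": "drive_tool", "data": {"series": [[0, 0, -0.015, 0, 0, 0, 0], [0, 0, -0.03, 0, 0, 0, 0], [0, 0, -0.04, 0, 0, 0, 0], [0, 0, 0, 0, 0, 0, 0]]}}

```text
time: 5.2
position: [0.6512, -0.0491, 0.233]
tool_rot: [0.059, 0.998, -0.001, 0.004]
ft_force: [-0.2, 0.1, -1.0]
grip_width: 0.0002
```

```bash
python3 - <<'E'
from h import *
im,D=robot.camera("scene");P=pts(robot.camera_model("scene"),D)
q=P[(np.linalg.norm(P[...,:2]-[.6485,-.049],axis=2)<.018)&(P[...,2]<.17)&(P[...,2]>.12)]
print(len(q),np.percentile(q[:,2],[50,80,95]))
E
```

```text
187 [0.15869478 0.16053916 0.16232765]
```

>>> {"op": "drive_tool", "data": {"series": [[0.041, 0.0228, 0, 0, 0, 0, 0], [0.041, 0.0228, 0, 0, 0, 0, 0], [0.041, 0.0228, 0, 0, 0, 0, 0], [0.041, 0.0228, 0, 0, 0, 0, 0], [0, 0, 0, 0, 0, 0, 0]]}}

```text
time: 5.88
position: [0.4918, 0.0634, 0.2278]
tool_rot: [0.058, 0.998, 0.0, -0.004]
ft_force: [0.7, -0.5, 0.4]
grip_width: 0.0002
```

>>> {"op": "drive_tool", "data": {"series": [[-0.003, -0.001, 0, 0, 0, 0, 0], [0, 0, 0.05, 0, 0, 0, 0], [0, 0, 0.04, 0, 0, 0, 0], [0, 0, 0.014, 0, 0, 0, 0], [0, 0, 0, 0, 0, 0, 0]]}}

```text
time: 6.5
position: [0.5001, 0.0596, 0.1247]
tool_rot: [0.059, 0.998, -0.0, -0.001]
ft_force: [0.0, -0.5, -0.3]
grip_width: 0.0003
```

>>> {"op": "drive_tool", "data": {"series": [[0, 0.012, 0, 0, 0, 0, 0], [0, 0.012, 0, 0, 0, 0, 0], [0, 0.012, 0, 0, 0, 0, 0], [0, 0.012, 0.002, 0, 0, 0, 0], [0, 0.012, 0.002, 0, 0, 0, 0]]}}

```text
time: 7.12
position: [0.5067, 0.1208, 0.1216]
tool_rot: [0.059, 0.998, 0.0, 0.0]
ft_force: [0.0, -1.6, 0.6]
grip_width: 0.0003
```

>>> {"op": "drive_tool", "data": {"series": [[0, 0.012, 0.003, 0, 0, 0, 0], [0, 0.012, 0.003, 0, 0, 0, 0], [0, 0.012, 0.002, 0, 0, 0, 0], [0, 0.012, 0, 0, 0, 0, 0], [0, 0, 0, 0, 0, 0, 0]]}}

```text
time: 7.75
position: [0.5124, 0.1684, 0.1135]
tool_rot: [0.058, 0.998, 0.0, 0.0]
ft_force: [0.8, -0.2, -0.5]
grip_width: 0.0006
```

```bash
python3 - <<'E'
from h import *
im,_=robot.camera("scene");print(robot.get_obs()['position'])
cv2.imwrite("pics/cl1.png",cv2.resize(im[180:320,210:370],None,fx=4,fy=4,interpolation=cv2.INTER_CUBIC))
E
```

```text
[0.51230684 0.16790268 0.1135549 ]
```

View pics/cl1.png

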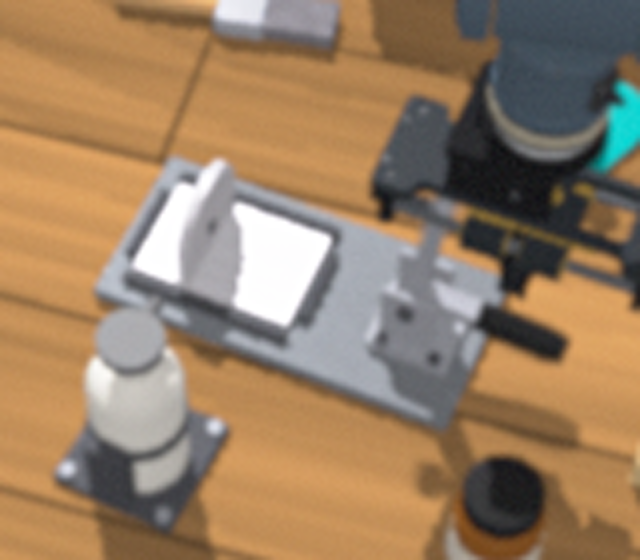

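The clamp stands open (arm upright at crop (430,250), handle lying at (520,330)); the template is in its nest, blade at (205,230).

>>> {"op": "drive_tool", "data": {"series": [[0, 0, -0.04, 0, 0, 0, 0], [0, 0, -0.05, 0, 0, 0, 0], [0, 0, -0.02, 0, 0, 0, 0], [0, -0.03, 0, 0, 0, 0, 0.5], [0, -0.048, 0, 0, 0, 0, 1]]}}

```text
time: 8.43
position: [0.5033, 0.0896, 0.2243]
tool_rot: [0.058, 0.998, -0.0, 0.001]
ft_force: [1.5, -0.8, 0.6]
grip_width: 0.013
```

>>> {"op": "drive_tool", "data": {"series": [[0, -0.048, 0, 0, 0, 0, 1], [0.001, -0.048, 0, 0, 0, 0, 1], [0.002, -0.048, 0, 0, 0, 0, 1], [0, 0, 0, 0, 0, 0, 1], [0, 0, 0, 0, 0, 0, 1]]}}

```text
time: 9.05
position: [0.4829, -0.0527, 0.2236]
tool_rot: [0.06, 0.998, 0.0, -0.0]
ft_force: [-0.8, 0.7, -0.7]
grip_width: 0.0623
```

```bash
python3 - <<'E'
from h import *
o=robot.get_obs();print(o['position'],o['grip_width'])
for n in("top","scene","wrist"):
    m=robot.camera_model(n);im,D=robot.camera(n);P=pts(m,D)
    L=(P-np.array([.4928,.0268,0]));a=np.radians(83.3);x=L[...,0]*np.cos(a)+L[...,1]*np.sin(a);y=-L[...,0]*np.sin(a)+L[...,1]*np.cos(a)
    k=(abs(x+.085)<.02)&(abs(y)<.05)&(P[...,2]>.05)&(P[...,2]<.1)
    print(n,k.sum(),P[k].mean(0) if k.any() else '', np.median(x[k]) if k.any() else '',np.percentile(P[k][:,2],[95]) if k.any() else '')
cv2.imwrite("pics/w2.png",im)
E
```

```text
[ 0.48287896 -0.05266564  0.22358608] 0.062342697815345696
top 34 [ 0.4623756  -0.05265404  0.08659429] -0.08238438236338144 [0.09332234]
scene 175 [ 0.4889102  -0.05378103  0.0761111 ] -0.0793702937388248 [0.09684098]
wrist 694 [ 0.4733243  -0.05435546  0.08587882] -0.08275892604129484 [0.09410876]
```

View pics/w2.png

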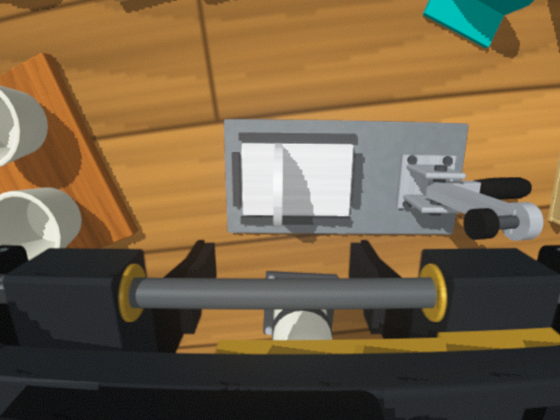

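Wrist view: blade at about (278,185), midway between the fingers (tips at about x 195 and 365); arm upright out of the way. Blade top measured at z≈0.094, as it should be. Descend.

>>> {"op": "drive_tool", "data": {"series": [[0, -0.0015, 0, 0, 0, 0, 1], [0, 0, 0.05, 0, 0, 0, 1], [0, 0, 0.05, 0, 0, 0, 1], [0, 0, 0.04, 0, 0, 0, 1], [0, 0, 0.02, 0, 0, 0, 1]]}}

```text
time: 9.82
position: [0.4821, -0.0532, 0.0615]
tool_rot: [0.058, 0.998, 0.0, -0.002]
ft_force: [0.4, -0.2, -0.4]
grip_width: 0.0868
```

>>> {"op": "drive_tool", "data": {"series": [[0, 0, 0, 0, 0, 0, 0.4], [0, 0, 0, 0, 0, 0, 0.2], [0, 0, 0, 0, 0, 0, 0.2], [0, 0, 0, 0, 0, 0, 0], [0, 0, 0, 0, 0, 0, 0]], "squeeze": 30}}

```text
time: 10.45
position: [0.4833, -0.0543, 0.0641]
tool_rot: [0.059, 0.998, -0.0, 0.001]
ft_force: [-0.7, -0.7, -0.7]
grip_width: 0.045
```

>>> {"op": "drive_tool", "data": {"series": [[0, 0, 0, 0, 0, 0, 0], [0, 0, 0, 0, 0, 0, 0], [0, 0, 0, 0, 0, 0, 0]]}}

```text
time: 10.82
position: [0.483, -0.0542, 0.0635]
tool_rot: [0.059, 0.998, 0.0, -0.0]
ft_force: [0.2, 0.1, 0.6]
grip_width: 0.0152
```

>>> {"op": "drive_tool", "data": {"series": [[0, 0, 0, 0, 0, 0, 0], [0, 0, 0, 0, 0, 0, 0], [0, 0, 0, 0, 0, 0, 0]]}}

```text
time: 11.2
position: [0.4831, -0.0544, 0.0635]
tool_rot: [0.059, 0.998, -0.0, 0.0]
ft_force: [-0.2, -2.3, -0.6]
grip_width: 0.0076
```

>>> {"op": "drive_tool", "data": {"series": [[0, 0, -0.005, 0, 0, 0, 0], [0, 0, -0.01, 0, 0, 0, 0], [0, 0, -0.015, 0, 0, 0, 0], [0, 0, -0.02, 0, 0, 0, 0], [0, 0, 0, 0, 0, 0, 0]]}}

```text
time: 11.82
position: [0.484, -0.0543, 0.1151]
tool_rot: [0.059, 0.998, -0.0, 0.002]
ft_force: [-0.4, 0.9, -2.3]
grip_width: 0.0077
```

>>> {"op": "drive_tool", "data": {"series": [[0, 0, -0.03, 0, 0, 0, 0], [0, 0, -0.04, 0, 0, 0, 0], [0, 0, -0.04, 0, 0, 0, 0], [0, 0, -0.03, 0, 0, 0, 0], [0, 0, -0.015, 0, 0, 0, 0]]}}

```text
time: 12.45
position: [0.4831, -0.0541, 0.2696]
tool_rot: [0.059, 0.998, -0.0, 0.001]
ft_force: [-0.5, -0.8, -3.3]
grip_width: 0.0079
```

>>> {"op": "drive_tool", "data": {"series": [[0, 0.015, 0, 0, 0, 0, 0], [0.005, 0.03, 0, 0, 0, 0, 0], [0.005, 0.04, 0, 0, 0, 0, 0], [0.005, 0.04, 0, 0, 0, 0, 0], [0.005, 0.04, 0, 0, 0, 0, 0]]}}

```text
time: 13.08
position: [0.4809, 0.1143, 0.2667]
tool_rot: [0.059, 0.998, 0.0, -0.002]
ft_force: [0.9, -1.2, -2.8]
grip_width: 0.0078
```

>>> {"op": "drive_tool", "data": {"series": [[0.005, 0.04, 0, 0, 0, 0, 0], [0.005, 0.04, 0, 0, 0, 0, 0], [0.005, 0.04, 0, 0, 0, 0, 0], [0.005, 0.04, 0, 0, 0, 0, 0], [0.005, 0.03, 0, 0, 0, 0, 0]]}}

```text
time: 13.7
position: [0.4781, 0.3059, 0.2662]
tool_rot: [0.058, 0.998, -0.001, -0.002]
ft_force: [1.2, -0.6, -3.6]
grip_width: 0.0079
```

>>> {"op": "drive_tool", "data": {"series": [[0.003, 0.03, 0, 0, 0, 0, 0], [0, 0.014, 0, 0, 0, 0, 0], [0, 0, 0, 0, 0, 0, 0], [0, 0, 0, 0, 0, 0, 0]]}}

```text
time: 14.2
position: [0.4819, 0.3467, 0.2679]
tool_rot: [0.059, 0.998, -0.001, -0.001]
ft_force: [0.4, -0.0, -3.0]
grip_width: 0.0079
```

```bash
python3 - <<'E'
from h import *
o=robot.get_obs();print(o['position'],o['grip_width'],o['ft_force'])
s,_=robot.camera("scene");w,_=robot.camera("wrist")
cv2.imwrite("pics/t1.png",np.hstack([cv2.resize(s[180:360,300:480],(420,420)),cv2.resize(w,(380,285)) if 0 else cv2.copyMakeBorder(cv2.resize(w,(380,285)),0,135,0,0,0)]))
E
```

```text
[0.48186086 0.3467221  0.26789773] 0.00792767423163442 [ 0.37552061 -0.01298456 -3.04082929]
```

View pics/t1.png

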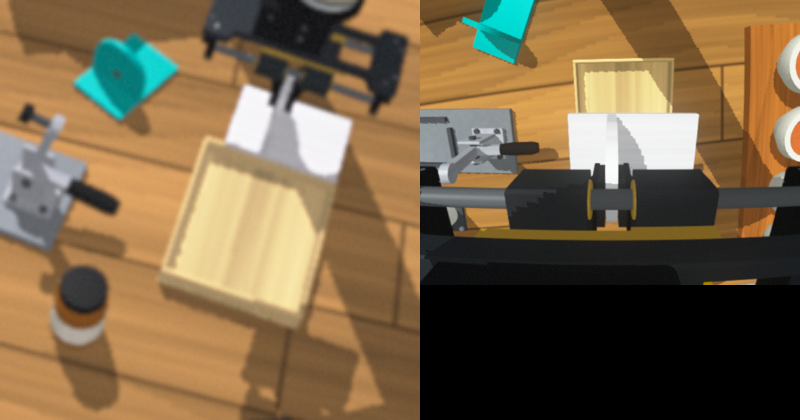

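The template is held level over the tray, parallel to it, and the clamp is still open. Lower it.

>>> {"op": "drive_tool", "data": {"series": [[0, 0, 0.03, 0, 0, 0, 0], [0, 0, 0.045, 0, 0, 0, 0], [0, 0, 0.045, 0, 0, 0, 0], [0, 0, 0.04, 0, 0, 0, 0], [0, 0, 0.02, 0, 0, 0, 0]]}}

```text
time: 14.92
position: [0.4814, 0.3462, 0.0864]
tool_rot: [0.06, 0.998, -0.001, -0.002]
ft_force: [0.1, 0.5, -4.1]
grip_width: 0.0077
```

>>> {"op": "drive_tool", "data": {"series": [[0, 0, 0.01, 0, 0, 0, 0], [0, 0, 0.007, 0, 0, 0, 0], [0, 0, 0.005, 0, 0, 0, 0], [0, 0, 0, 0, 0, 0, 0], [0, 0, 0, 0, 0, 0, 0]]}}

```text
time: 15.55
position: [0.4827, 0.3479, 0.0672]
tool_rot: [0.059, 0.998, 0.0, 0.001]
ft_force: [0.1, -0.3, -3.3]
grip_width: 0.0079
```

>>> {"op": "drive_tool", "data": {"series": [[0, 0, 0.003, 0, 0, 0, 0], [0, 0, 0.002, 0, 0, 0, 0], [0, 0, 0.002, 0, 0, 0, 0], [0, 0, 0.001, 0, 0, 0, 0], [0, 0, 0, 0, 0, 0, 0]]}}

```text
time: 16.18
position: [0.4822, 0.3477, 0.0584]
tool_rot: [0.059, 0.998, -0.0, -0.0]
ft_force: [0.5, 0.1, -3.6]
grip_width: 0.008
```

>>> {"op": "drive_tool", "data": {"series": [[0, 0, 0.001, 0, 0, 0, 0], [0, 0, 0.001, 0, 0, 0, 0], [0, 0, 0, 0, 0, 0, 0], [0, 0, 0, 0, 0, 0, 0]]}}

```text
time: 16.68
position: [0.4823, 0.3477, 0.0566]
tool_rot: [0.059, 0.998, 0.0, 0.0]
ft_force: [0.2, -0.3, -3.6]
grip_width: 0.0078
```

>>> {"op": "drive_tool", "data": {"series": [[0, 0, 0.001, 0, 0, 0, 0], [0, 0, 0, 0, 0, 0, 0], [0, 0, 0, 0, 0, 0, 0]]}}

```text
time: 17.05
position: [0.4824, 0.3477, 0.0565]
tool_rot: [0.059, 0.998, 0.0, 0.0]
ft_force: [-0.6, -1.3, 6.1]
grip_width: 0.0077
```

>>> {"op": "drive_tool", "data": {"series": [[0, 0, 0.0005, 0, 0, 0, 0], [0, 0, 0, 0, 0, 0, 0], [0, 0, 0, 0, 0, 0, 0]]}}

```text
time: 17.42
position: [0.4824, 0.3477, 0.0565]
tool_rot: [0.059, 0.998, 0.0, 0.0]
ft_force: [-2.0, -1.9, 8.7]
grip_width: 0.0075
```

Standing on the floor at the expected height. Ease off, open, wait, and rise.

>>> {"op": "drive_tool", "data": {"series": [[0, 0, -0.001, 0, 0, 0, 0], [0, 0, 0, 0, 0, 0, 0.2], [0, 0, 0, 0, 0, 0, 0.5], [0, 0, 0, 0, 0, 0, 0.5], [0, 0, 0, 0, 0, 0, 0.5]]}}

```text
time: 18.05
position: [0.4823, 0.3477, 0.0559]
tool_rot: [0.059, 0.998, -0.0, -0.0]
ft_force: [0.3, 0.7, -0.2]
grip_width: 0.0386
```

>>> {"op": "drive_tool", "data": {"series": [[0, 0, 0, 0, 0, 0, 0.5], [0, 0, 0, 0, 0, 0, 0.5], [0, 0, -0.02, 0, 0, 0, 0.5], [0, 0, -0.04, 0, 0, 0, 0.5], [0, 0, -0.05, 0, 0, 0, 0.5]]}}

```text
time: 18.68
position: [0.4815, 0.3473, 0.1661]
tool_rot: [0.059, 0.998, -0.001, -0.001]
ft_force: [0.7, 0.7, -0.1]
grip_width: 0.0434
```

>>> {"op": "drive_tool", "data": {"series": [[0, 0, -0.06, 0, 0, 0, 0.5], [0, 0, -0.03, 0, 0, 0, 0.5], [0.03, 0, 0, 0, 0, 0, 0.5], [0.05, 0, 0, 0, 0, 0, 0.5], [0, 0, 0, 0, 0, 0, 0.5]]}}

```text
time: 19.3
position: [0.3988, 0.3568, 0.256]
tool_rot: [0.058, 0.998, -0.001, -0.002]
ft_force: [0.5, 1.0, 0.8]
grip_width: 0.0433
```

```bash
python3 - <<'E'
from h import *
o=robot.get_obs();print(o['position'],o['grip_width'],o['ft_force'],o['time'])
for n in("top","scene"):
    im,D=robot.camera(n);P=pts(robot.camera_model(n),D)
    k=(abs(P[...,0]-.484)<.08)&(abs(P[...,1]-.3676)<.07)&(P[...,2]>.04)&(P[...,2]<.12)
    print(n,k.sum(),P[k].mean(0),np.percentile(P[k][:,2],97) if k.any() else '')
    i0=cv2.imread(f"pics/{n}0.png");b=(190,440,110,270) if n=="top" else (150,450,150,330)
cv2.imwrite("pics/end.png",cv2.resize(im[130:345,140:450],None,fx=2.5,fy=2.5,interpolation=cv2.INTER_CUBIC))
E
```

```text
[0.3987975  0.35679276 0.25597749] 0.043319420467648 [0.47626389 1.04092796 0.84583568] 19.3
top 153 [0.48517449 0.34562875 0.06775441] 0.08850058701153761
scene 79 [0.4965238  0.34620762 0.07805758] 0.09268857023563264
```

View pics/end.png

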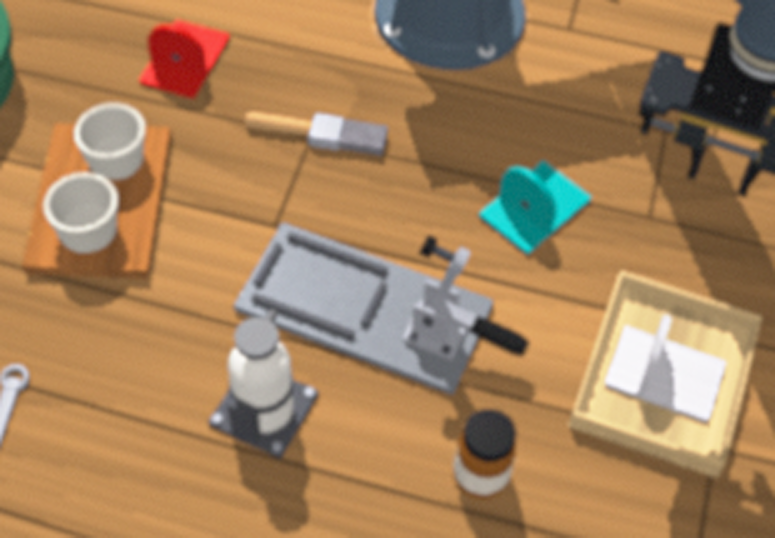

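The template stands flat inside the tray (crop (665,370)), the nest is empty, the clamp is open, and the bowls and jar look to be where they started.

```bash
python3 -c "
from rig import robot
print(robot.hand_in())"
```

```text
the job is handed in; nothing more can be done
None
```

The changeover is done and handed in at about 19.4 s of the 67 s allowed.

- **Spray:** I pressed the cap until it stopped. The force rose to 14.7 N with no further travel at z = 0.147, and afterwards the cap measured back up at about 0.159.
- **Clamp:** I pushed the handle over with the shut fingers and it fell open by itself. The last picture still shows the arm upright.
- **Template:** I pinched the blade, lifted it clear over the clamp and lowered it until it touched the tray floor at the expected height. I eased the contact force off before opening the fingers.

The last pictures show the template standing on its foot near the middle of the tray, with the nest empty and the gripper clear. The bowls and jar look unmoved; I compared them by eye only, without measuring.

No check failed. The scene camera put the blade top at 0.093 m and the top camera at 0.089 m, against 0.087 m expected, which I put down to depth noise.

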